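Clear the lens barrel and shut the sensor case

TASK

Somebody left a lens barrel standing inside the open aluminium sensor case, and it is too tall for the lid to shut. Take it out and stand it upright on the white pad that holds the other barrels, then swing the case's lid shut and press down firmly on it with the fingertips, holding briefly, so that it is fully home. Leave the other barrels and the bottle as they are.

Things in the scene. Friction and masses are not known exactly. Their poses are not given: they have to be found in the camera images.
- case: open aluminium case fixed to the breadboard, 160 (x) x 170 (y) x 50 (z) mm outside, walls and floor 5 mm; origin at the centre of its underside, x towards its hinge side. A low sensor board (17 mm high at most, above the underside) sits on its floor at x = +35 to +70 mm, |y| < 25 mm. The lid is hinged along its upper +x rim
- lid (a joint): angle of the case's lid in rad: 0 = shut flat on the rim, about 1.57 = standing upright, up to 1.95 = leaning back. The stiff hinge stays wherever it is left (about 2 N at the front edge moves it). The lid is a flat aluminium plate 172 mm (from the hinge to its free edge, 12 mm beyond the case's front wall) x 170 mm x 6 mm, without a handle
- lid_hinge (a point): middle of the lid's hinge line, on the lid's underside, 50 mm above the case's underside at its +x wall; the point turns with the lid: its x axis points from the free edge to the hinge, its y axis lies along the hinge, its z axis is the normal of the lid's outer face (up when shut)
- lid_edge (a point): middle of the lid's free edge, on the outer face (the face that is on top when shut), 172 mm from the hinge
- left_barrel: the lens barrel to be cleared: a steel tube of 24 to 27 mm diameter with a red plastic cap of 29 mm diameter (the top 20 mm), 72 mm tall, about 90 g, standing on the case's floor (5 mm above the case's underside) in the part away from the hinge; origin at the centre of its underside, z up its axis
- pad: white flat pad, 190 (x) x 220 (y) x 6 mm, fixed to the breadboard; origin at the centre of its underside. Three barrels stand in a row near its +x side (x about +50 mm); the half on its -x side is free
- barrel0: a lens barrel identical to left_barrel (steel, red plastic cap, 29 mm across, 72 mm tall), a bystander standing on the pad, in the row along the pad's +x side; origin at the centre of its underside, z up its axis
- barrel1: a lens barrel identical to left_barrel (steel, red plastic cap, 29 mm across, 72 mm tall), a bystander standing on the pad, in the row along the pad's +x side; origin at the centre of its underside, z up its axis
- barrel2: a lens barrel identical to left_barrel (steel, red plastic cap, 29 mm across, 72 mm tall), a bystander standing on the pad, in the row along the pad's +x side; origin at the centre of its underside, z up its axis
- dispenser: square pale blue dispenser bottle with a steel cap, 50 x 50 x 112 mm, a bystander standing beyond the case and pad; origin at the centre of its underside

How it is judged:
By the outcome, as a careful person would: the job done as asked, in the order asked, and still so for the second after the job is handed in, with the robot touching nothing.
It also fails if it takes over 61 s, if anything falls off the work surface, if the arm or the gripper's body presses on something with over 40 N, if the wrist force passes 120 N, or if a joint passes its speed limit or range.

ROBOT

A 6-joint arm with a two-finger parallel gripper is mounted at the origin on the work surface. World frame = base frame: x ahead of the robot, y to its left, z up, the work surface at z = 0. Lengths are in m, angles in rad, forces in N, time in s.
With the tool pointing down it reaches from about 0.275 to 0.75 m from the base axis. Payload 10.2 kg.
Tool frame: the origin (TCP) lies at the very end of the fingers, on their centre line; the grasp point (between the pads) lies 19 mm behind it (arm.grip_point_offset is the distance from the TCP to the grasp point, in m); z points along the fingers, y is the line along which they close (so a half turn about z gives the same grasp; the last joint's range is limited). The gripper opens to 88 mm and grips with 3 to 60 N. Pads are 18 mm wide; open, the fingers measure 123 mm over their backs; the gripper's body (75 mm by 187 mm) begins 45 mm behind the grasp point.
Start: joints at [1.088, 0.313, 1.498, -0, 1.331, -0.223], TCP at [0.135, 0.507, 0.239] pointing down, gripper open.
Joint ranges: [-2.94, 2.94], [-0.97, 2.17], [0.19, 2.56], [-1.23, 4.37], [0.02, 3.11], [-2.88, 2.88]. Speed limits (rad/s): [2.39, 2.39, 3.01, 3.14, 3.14, 3.14].

INTERFACE

Orientations are given as a rotation vector (axis times angle).
In Python, from cell import status, viewer, arm, nets gives the robot as it stands.
- The arm moves only by the tool arm_command, never from a script. Its argument "plan" is a list of rows, each a list of 3 entries, a list of its own where there are three numbers: the shift along the tool's x, y, z in units of 30 mm (1.0 is 30 mm), then the turn about the tool's z in units of 6 degrees (1.0 is 6 degrees), then the opening, from -1 (shut) to 1 (fully open). In form: [[[x, y, z], yaw, fingers], ...]. A call has 1 to 5 rows; each row is the pose to reach, as a shift and turn from the pose commanded when the call began, along the tool's axes at that moment; what a row does not reach only later rows make up. A row lasts 1/8 s, in which the tool goes at most 62.5 mm and 10.7 degrees, less where a joint would pass 70% of its speed; a pose out of reach is approached as far as the arm can. A call with a gripper value outside its range is refused whole. The fingers move at their own pace and stop on an object; "newtons" is the grip in N (left out, the last holds). Time passes only in rows, so rows that repeat a pose let the fingers close. It gives the time, the measured TCP pose, the force, the opening and the grip force at its end, in the units of the state.
- status.state(): the state, without advancing time (a new reading comes with each control period).
- viewer.get_image(name): name is "scene" or "side" or "wrist"; returns the picture (420x560x3 uint8, red, green, blue); there is no depth.
- viewer.camera_model(name): a dict with "K" (3x3 intrinsics, pixels), "pose" (4x4, takes a point from camera to world coordinates). Camera axes: x right, y down, z forward; pixel columns grow to the right and rows downward; lengths in m; the calibration is good to about 2 mm. The wrist camera is an equidistant fisheye: a pixel r from the principal point sees the ray r / f radians off the axis. A picture is of the moment at which its call begins: read the wrist's pose just before it. camera_model takes no time and is no camera call; for the wrist camera it gives the pose at the moment of the call.
- arm.hand_in(): hands the job in; it is judged then, once.
Trained networks look in the newest picture that a camera, given by its name, has taken for a name from the list of things; names that differ only in an ending like _2 or _b are one class to them, and where a whole thing is asked for, a point or a joint stands for the part that bears it (a point fixed in the world has none). Each returns a list of dicts, best first, with "confidence" (0 to 1); they miss things now and then, are a little off and sometimes report something else, mostly with a low value. They report only what shows in the picture. A call takes as long as a camera call.
- nets.recognise(camera, name): "point" ([x, y, z] in m, in the coordinates of the camera as it stood for that picture, good to about 4 mm: the middle of the surface that is visible of it).
- nets.regions_of(camera, name): "pixels" (420x560 bool, what is visible of it).
- nets.pinpoint(camera, name): "point" ([x, y, z] in m, in the coordinates of the camera as it stood for that picture, good to about 4 mm: a listed point, or the origin of a listed thing).
The state is a dict: "time": time; "q": joint angles; "joint_velocities": joint speeds; "joint_torque": joint torques, N m; "position": TCP position; "eef_rot": TCP orientation; "ft_force": force on the tool from outside, world axes, zero at the start; "moment": the same for the moment, N m; "opening": opening from 0.0 (shut) to 1.0 (fully open); "gripper_force": force on a finger pad.
Only numpy, scipy, OpenCV 4.12 (cv2) and the standard library are available. Lean on these libraries where they do the work, as an engineer would, in place of code of your own. Each camera call takes 0.05 s, during which the arm holds its last target. There are 200 camera calls.

## Working session

There is one attempt and no reset: what is moved stays moved. The work goes in short steps, Python scripts to look and compute and a tool call to move; the robot and the scene stay as the last step left them, time stands still between calls to the robot, and variables do not carry over. Pictures are saved under pics/ and viewed, at most 10 in all, crops included, and the job is handed in when it is done.

Besides the shell and the picture viewer there is one more tool, called by a JSON object that holds its "name" and its "arguments", one argument or row to a line. arm_command: Moves the arm, as the interface text tells. Its arguments: {"type":"object","properties":{"plan":{"type":"array"},"newtons":{"type":"number"}},"required":["plan"]}

```bash
mkdir -p pics; cat > h.py <<'E'
import numpy as np,cv2
from cell import status,viewer,arm,nets
from scipy.spatial.transform import Rotation as R
def pic(n,f): cv2.imwrite('pics/'+f,cv2.cvtColor(viewer.get_image(n),cv2.COLOR_RGB2BGR))
def w(n,p):
    T=viewer.camera_model(n)['pose']; return (np.array(T)@np.r_[p,1])[:3]
def st():
    s=status.state(); print({k:np.round(s[k],3).tolist() for k in('time','q','position','eef_rot','ft_force','opening','gripper_force')}); return s
def totool(p):
    "world point -> shift in tool axes in 30mm units"
    s=status.state(); return R.from_rotvec(s['eef_rot']).inv().apply(np.array(p)-s['position'])/.03
E
python3 - <<'E'
from h import *
s=st(); print(R.from_rotvec(s['eef_rot']).as_matrix().round(3))
for c in('scene','side'):
    pic(c,c+'0.png')
    for n in('case','lid_hinge','lid_edge','left_barrel','pad','barrel0','dispenser'):
        for d in nets.pinpoint(c,n)[:4]: print(c,n,w(c,d['point']).round(3),round(d['confidence'],2))
a=cv2.imread('pics/scene0.png');b=cv2.imread('pics/side0.png')
E
```

```text
{'time': 0.0, 'q': [1.088, 0.313, 1.498, 0.0, 1.331, -0.223], 'position': [0.135, 0.507, 0.238], 'eef_rot': [-0.407, -3.115, 0.002], 'ft_force': [0.115, -0.527, -0.735], 'opening': 1.006, 'gripper_force': 0.0}
[[-0.966  0.257 -0.001]
 [ 0.257  0.966 -0.001]
 [ 0.    -0.001 -1.   ]]
scene case [ 0.532 -0.159  0.013] 0.57
scene case [0.604 0.185 0.02 ] 0.26
scene lid_hinge [ 0.605 -0.141  0.064] 0.66
scene lid_edge [ 0.627 -0.133  0.232] 0.7
scene left_barrel [ 0.523 -0.167  0.017] 0.5
scene pad [0.554 0.195 0.009] 0.86
scene pad [ 0.53  -0.161  0.008] 0.41
scene barrel0 [0.6   0.186 0.018] 0.92
scene barrel0 [0.617 0.247 0.019] 0.82
scene barrel0 [0.6   0.125 0.018] 0.67
scene dispenser [0.821 0.004 0.01 ] 0.95
side case [ 0.527 -0.162  0.011] 0.85
side case [0.6   0.187 0.018] 0.32
side case [ 0.521 -0.171  0.017] 0.18
side lid_hinge [ 0.606 -0.138  0.063] 0.66
side lid_edge [ 0.629 -0.136  0.233] 0.69
side left_barrel [ 0.524 -0.169  0.015] 0.72
side pad [0.556 0.19  0.013] 0.67
side barrel0 [0.598 0.187 0.017] 0.81
side barrel0 [0.598 0.125 0.016] 0.64
side dispenser [0.82  0.001 0.016] 0.58
side dispenser [ 0.628 -0.133  0.232] 0.55
```

View pics/scene0.png

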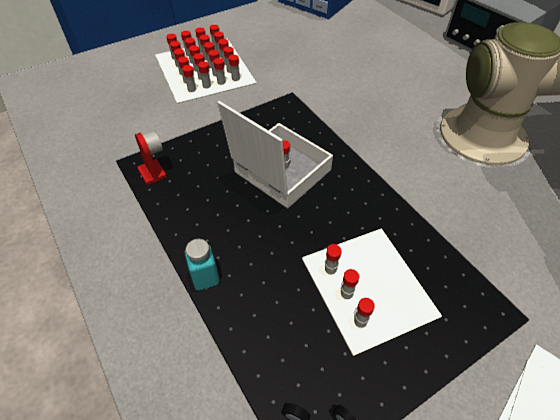

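View pics/side0.png

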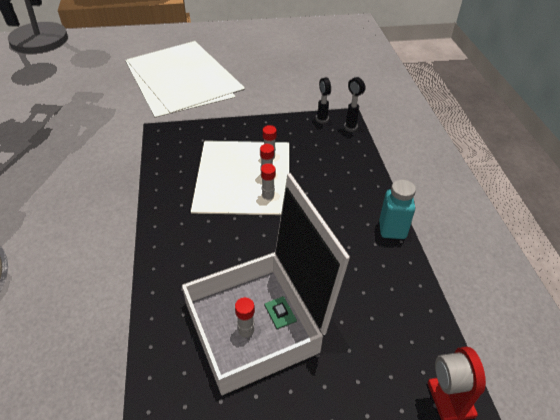

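The scene picture shows the barrel in the case at about px (285,150), the lid open, and three barrels on the pad at (333,255), (350,280) and (365,308). In the side picture the target's cap is at (245,308) and the sensor board at (280,312). The networks agree within about 4 mm. The breadboard top is about z 0.012 and the case yaw about 0.27 rad. I'll move over the case now.

{"name": "arm_command", "arguments": {
  "plan": [
    [[-2,-2,0],-1,1],
    [[-3.5,-3.5,0],-2.5,1],
    [[-5,-5,0],-4,1],
    [[-6.5,-6.5,0],-5,1],
    [[-8,-8,0],-5,1]
  ]
}}

```text
time: 1.42
position: [0.287, 0.2447, 0.239]
eef_rot: [-0.416, 3.113, 0.0]
ft_force: [1.2, -0.6, -0.7]
opening: 1.001
gripper_force: 0.0
```

```bash
python3 - <<'E'
from h import *
st(); print(totool([.5235,-.168,.238]))
E
```

```text
{'time': 1.425, 'q': [0.392, -0.023, 1.89, -0.0, 1.274, -1.444], 'position': [0.287, 0.245, 0.239], 'eef_rot': [-0.416, 3.113, 0.0], 'ft_force': [1.155, -0.636, -0.735], 'opening': 1.001, 'gripper_force': 0.0}
[ -3.99116941 -15.34277209   0.03510935]
```

{"name": "arm_command", "arguments": {
  "plan": [
    [[-0.5,-2,0],0,1],
    [[-1,-4,0],0,1],
    [[-1.5,-6,0],0,1],
    [[-2,-8,0],0,1],
    [[-2.5,-10,0],0,1]
  ]
}}

```text
time: 2.05
position: [0.4378, -0.0259, 0.239]
eef_rot: [-0.412, 3.114, -0.0]
ft_force: [0.2, 1.3, -0.2]
opening: 0.997
gripper_force: 0.0
```

{"name": "arm_command", "arguments": {
  "plan": [
    [[-0.5,-1.8,0],0,1],
    [[-1,-3.6,0],0,1],
    [[-1.5,-5.3,0],0,1],
    [[-1.5,-5.3,0],0,1],
    [[-1.5,-5.3,0],0,1]
  ]
}}

```text
time: 2.68
position: [0.5217, -0.165, 0.2386]
eef_rot: [0.413, -3.114, -0.001]
ft_force: [-0.1, 0.7, 0.1]
opening: 1.0
gripper_force: 0.0
```

```bash
cat > look.py <<'E'
from h import *
import sys
f,*names=sys.argv[1:]
st(); pic('wrist',f)
for n in names:
    for d in nets.pinpoint('wrist',n)[:4]: p=w('wrist',d['point']); print(n,p.round(4),round(d['confidence'],2),'tool',totool(p).round(2))
E
python3 look.py w1.png left_barrel case lid_hinge lid_edge
```

```text
{'time': 2.675, 'q': [-0.521, 0.362, 1.43, 0.0, 1.35, -2.355], 'position': [0.522, -0.165, 0.239], 'eef_rot': [0.413, -3.114, -0.001], 'ft_force': [-0.105, 0.705, 0.077], 'opening': 1.0, 'gripper_force': 0.0}
left_barrel [ 0.5235 -0.1712  0.0178] 0.67 tool [ 0.   -0.23  7.37]
case [ 0.5277 -0.1629  0.0141] 0.87 tool [-0.2  0.   7.5]
lid_hinge [ 0.6085 -0.1389  0.0629] 0.72 tool [-3.01  0.07  5.88]
```

View pics/w1.png

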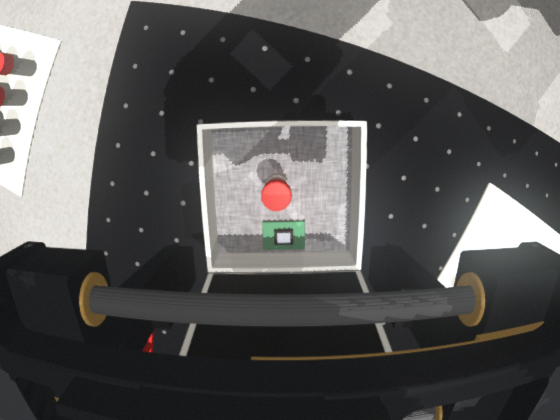

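The wrist picture shows the red cap at (276,195), clear of the walls, with the board at (284,235) and the case square to the tool. All three cameras agree within 4 mm. Next I descend and grip.

{"name": "arm_command", "arguments": {
  "plan": [
    [[0,-0.15,2],0,1],
    [[0,-0.15,4],0,1],
    [[0,-0.15,5.7],0,1],
    [[0,-0.15,6.7],0,1],
    [[0,-0.15,6.7],0,1]
  ]
}}

```text
time: 3.55
position: [0.5222, -0.169, 0.0364]
eef_rot: [0.413, -3.111, -0.004]
ft_force: [-0.2, 0.4, 0.6]
opening: 1.0
gripper_force: 0.0
```

{"name": "arm_command", "arguments": {
  "plan": [
    [[0,0,0],0,0.5],
    [[0,0,0],0,0.2],
    [[0,0,0],0,0],
    [[0,0,0],0,-1],
    [[0,0,0],0,-1]
  ],
  "newtons": 25
}}

```text
time: 4.18
position: [0.5232, -0.1699, 0.0379]
eef_rot: [-0.413, 3.114, -0.0]
ft_force: [0.2, -0.5, 0.3]
opening: 0.455
gripper_force: 0.0
```

{"name": "arm_command", "arguments": {
  "plan": [
    [[0,0,0],0,-1],
    [[0,0,0],0,-1],
    [[0,0,0],0,-1],
    [[0,0,0],0,-1],
    [[0,0,0],0,-1]
  ]
}}

```text
time: 4.8
position: [0.5232, -0.1699, 0.0377]
eef_rot: [0.413, -3.114, 0.0]
ft_force: [0.7, 0.1, -0.8]
opening: 0.312
gripper_force: 25.0
```

{"name": "arm_command", "arguments": {
  "plan": [
    [[0,0,-0.5],0,-1],
    [[0,0,-1.5],0,-1],
    [[0,0,-2.5],0,-1],
    [[0,0,-3.8],0,-1],
    [[0,0,-4.5],0,-1]
  ]
}}

```text
time: 5.42
position: [0.5236, -0.1701, 0.1758]
eef_rot: [-0.413, 3.112, -0.003]
ft_force: [0.1, 0.3, -0.5]
opening: 0.316
gripper_force: 25.0
```

{"name": "arm_command", "arguments": {
  "plan": [
    [[0,1,0],0,-1],
    [[0,2.5,0],0,-1],
    [[0,4,0],0,-1],
    [[0,5.5,0],0,-1],
    [[0,7,0],0,-1]
  ]
}}

```text
time: 6.05
position: [0.4679, 0.0342, 0.1738]
eef_rot: [-0.413, 3.113, -0.001]
ft_force: [0.7, -0.2, -0.6]
opening: 0.313
gripper_force: 25.0
```

{"name": "arm_command", "arguments": {
  "plan": [
    [[-0.6,1.5,0],0,-1],
    [[-1.2,3,0],0,-1],
    [[-2,4.2,0],0,-1],
    [[-2.5,4.8,0],0,-1],
    [[-2.5,4.8,0],0,-1]
  ]
}}

```text
time: 6.68
position: [0.5033, 0.1923, 0.1733]
eef_rot: [-0.416, 3.113, -0.0]
ft_force: [-0.1, -0.9, -0.9]
opening: 0.31
gripper_force: 25.0
```

```bash
python3 look.py w2.png pad barrel0 left_barrel; python3 -c "
from h import *
print(totool([.503,.19,.04]))"
```

```text
{'time': 6.675, 'q': [0.147, 0.401, 1.551, -0.0, 1.189, -1.689], 'position': [0.503, 0.192, 0.173], 'eef_rot': [-0.416, 3.113, -0.0], 'ft_force': [-0.134, -0.941, -0.936], 'opening': 0.31, 'gripper_force': 24.999}
pad [0.5575 0.1937 0.0153] 0.73 tool [-1.78 -0.38  5.26]
barrel0 [0.5912 0.1244 0.0147] 0.58 tool [-2.26 -2.89  5.28]
left_barrel [0.4992 0.1904 0.1516] 0.83 tool [0.12 0.03 0.72]
[ 0.00735549 -0.0155621   4.43664434]
```

View pics/w2.png

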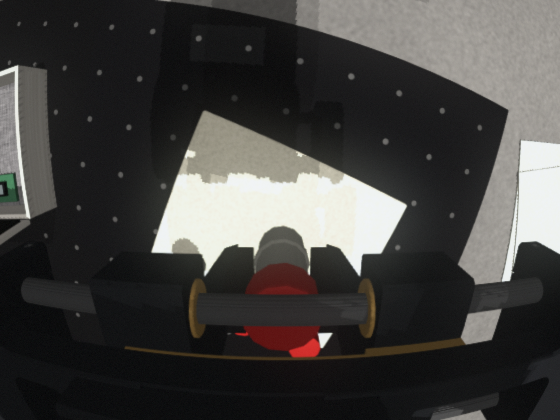

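The barrel hangs upright at px (283,300), over the free half of the pad. I'll lower it and feel for contact.

{"name": "arm_command", "arguments": {
  "plan": [
    [[0,0,1.5],0,-1],
    [[0,0,3],0,-1],
    [[0,0,4],0,-1],
    [[0,0,4.3],0,-1],
    [[0,0,4.3],0,-1]
  ]
}}

```text
time: 7.5
position: [0.5035, 0.1911, 0.0443]
eef_rot: [-0.412, 3.114, -0.0]
ft_force: [-0.1, 0.2, -0.1]
opening: 0.312
gripper_force: 25.0
```

{"name": "arm_command", "arguments": {
  "plan": [
    [[0,0,0.05],0,-1],
    [[0,0,0.08],0,-1],
    [[0,0,0.08],0,-1]
  ]
}}

```text
time: 7.88
position: [0.5034, 0.1915, 0.0418]
eef_rot: [-0.413, 3.114, -0.0]
ft_force: [-0.2, -0.5, -0.6]
opening: 0.313
gripper_force: 25.0
```

{"name": "arm_command", "arguments": {
  "plan": [
    [[0,0,0.05],0,-1],
    [[0,0,0.07],0,-1],
    [[0,0,0.07],0,-1]
  ]
}}

```text
time: 8.25
position: [0.5032, 0.1914, 0.0392]
eef_rot: [0.413, -3.114, -0.0]
ft_force: [0.8, -0.7, -0.5]
opening: 0.313
gripper_force: 25.0
```

{"name": "arm_command", "arguments": {
  "plan": [
    [[0,0,0.02],0,-1],
    [[0,0,0.04],0,-1],
    [[0,0,0.04],0,-1]
  ]
}}

```text
time: 8.62
position: [0.5038, 0.1915, 0.0387]
eef_rot: [-0.413, 3.113, -0.0]
ft_force: [-0.9, -0.0, 5.9]
opening: 0.312
gripper_force: 25.0
```

Contact, at the expected height. Releasing.

{"name": "arm_command", "arguments": {
  "plan": [
    [[0,0,0],0,0.0],
    [[0,0,0],0,0.3],
    [[0,0,0],0,0.6],
    [[0,0,0],0,0.6],
    [[0,0,0],0,0.6]
  ]
}}

```text
time: 9.25
position: [0.5033, 0.1914, 0.038]
eef_rot: [0.413, -3.114, 0.0]
ft_force: [0.5, -0.6, 0.5]
opening: 0.798
gripper_force: 0.0
```

{"name": "arm_command", "arguments": {
  "plan": [
    [[0,0,-0.5],0,0.6],
    [[0,0,-1.5],0,0.6],
    [[0,0,-3],0,0.6],
    [[0,0,-4.5],0,0.6],
    [[0,0,-5.5],0,0.6]
  ]
}}

```text
time: 9.88
position: [0.5035, 0.1915, 0.2064]
eef_rot: [-0.413, 3.111, 0.0]
ft_force: [-0.3, -1.2, -0.4]
opening: 0.8
gripper_force: 0.0
```

```bash
python3 - <<'E'
from h import *
st()
pic('side','s3.png')
for c in('side','scene'):
    viewer.get_image(c)
    for n in('left_barrel','lid_edge','lid_hinge','case'):
        for d in nets.pinpoint(c,n)[:4]: print(c,n,w(c,d['point']).round(3),round(d['confidence'],2))
E
```

```text
{'time': 9.875, 'q': [0.146, 0.368, 1.508, 0.0, 1.262, -1.689], 'position': [0.504, 0.191, 0.206], 'eef_rot': [-0.413, 3.111, 0.0], 'ft_force': [-0.347, -1.152, -0.411], 'opening': 0.8, 'gripper_force': 0.0}
side left_barrel [0.505 0.191 0.014] 0.67
side left_barrel [ 0.605 -0.138  0.063] 0.2
side lid_edge [ 0.631 -0.13   0.233] 0.62
side lid_hinge [ 0.605 -0.136  0.064] 0.87
side case [ 0.525 -0.161  0.012] 0.75
scene left_barrel [0.504 0.19  0.02 ] 0.92
scene lid_edge [ 0.63  -0.13   0.235] 0.66
scene lid_hinge [ 0.605 -0.142  0.065] 0.83
scene case [ 0.532 -0.157  0.009] 0.56
```

View pics/s3.png

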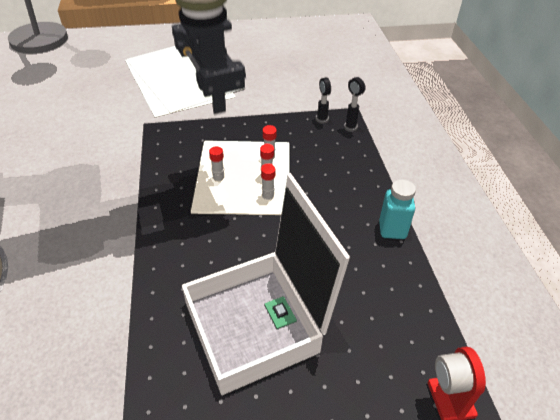

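The barrel stands free on the pad at px (217,160), and the networks put it at (0.504, 0.191). The others are untouched and the case is empty. Next I shut the fingers and go over and behind the lid.

{"name": "arm_command", "arguments": {
  "plan": [
    [[0,0,-1.2],0,-1],
    [[0,0,-2.3],0,-1],
    [[-0.5,-1.5,-2.3],0,-1],
    [[-1,-3,-2.3],0,-1],
    [[-1.5,-4.5,-2.3],0,-1]
  ]
}}

```text
time: 11.05
position: [0.5826, 0.0716, 0.2718]
eef_rot: [0.413, -3.114, -0.0]
ft_force: [-0.2, -0.3, -0.5]
opening: 0.256
gripper_force: 0.0
```

{"name": "arm_command", "arguments": {
  "plan": [
    [[-0.5,-1.7,0],0,-1],
    [[-1,-3.4,0],0,-1],
    [[-1,-5.1,0],0,-1],
    [[-1,-7,0],0,-1],
    [[-1,-7,0],0,-1]
  ]
}}

```text
time: 11.68
position: [0.6657, -0.1259, 0.2703]
eef_rot: [0.406, -3.113, -0.001]
ft_force: [-0.7, 0.2, -0.1]
opening: 0.005
gripper_force: 0.0
```

```bash
python3 - <<'E'
from h import *
st(); print(totool([.667,-.122,.193])); print('cam',totool(viewer.camera_model('wrist')['pose'][:3][:,3] if hasattr(viewer.camera_model('wrist')['pose'],'shape') else np.array(viewer.camera_model('wrist')['pose'])[:3,3])*30)
E
```

```text
{'time': 11.675, 'q': [-0.359, 0.661, 0.885, -0.0, 1.597, -2.189], 'position': [0.666, -0.126, 0.27], 'eef_rot': [0.406, -3.113, -0.001], 'ft_force': [-0.705, 0.24, -0.102], 'opening': 0.005, 'gripper_force': 0.0}
[-0.07899469  0.11310298  2.5781492 ]
cam [  65.24518794   -0.65647332 -145.63064605]
```

{"name": "arm_command", "arguments": {
  "plan": [
    [[-0.1,0,0.8],0,-1],
    [[-0.1,0,1.6],0,-1],
    [[-0.1,0,2.3],0,-1],
    [[-0.1,0,2.6],0,-1],
    [[-0.1,0,2.6],0,-1]
  ]
}}

```text
time: 12.3
position: [0.6685, -0.1208, 0.194]
eef_rot: [0.414, -3.114, -0.0]
ft_force: [0.9, -0.2, 0.2]
opening: 0.006
gripper_force: 0.0
```

{"name": "arm_command", "arguments": {
  "plan": [
    [[0.5,0,0],0,-1],
    [[0.9,0,0],0,-1],
    [[1.3,0,0],0,-1],
    [[1.6,0,0],0,-1],
    [[1.6,0,0],0,-1]
  ]
}}

```text
time: 12.92
position: [0.6221, -0.1339, 0.1948]
eef_rot: [-0.413, 3.114, -0.001]
ft_force: [0.5, 1.7, -0.1]
opening: 0.0
gripper_force: 0.0
```

```bash
cat > lid.py <<'E'
from h import *
s=st(); h=np.array([.606,-.139,.063]); c=np.array([.964,.265,0])
d=s['position']-h; print('case x %.4f z %.4f'%(d@c,s['position'][2]))
for k in('scene','side'):
    viewer.get_image(k)
    for n in('lid_edge','lid_hinge'):
        for q in nets.pinpoint(k,n)[:1]: p=w(k,q['point']); print(k,n,p.round(3),round(q['confidence'],2),'casex %.3f'%((p-h)@c))
E
python3 lid.py
```

```text
{'time': 12.925, 'q': [-0.396, 0.593, 1.192, -0.0, 1.356, -2.23], 'position': [0.622, -0.134, 0.195], 'eef_rot': [-0.413, 3.114, -0.001], 'ft_force': [0.451, 1.724, -0.128], 'opening': 0.0, 'gripper_force': 0.0}
case x 0.0168 z 0.1948
scene lid_edge [ 0.611 -0.137  0.235] 0.82 casex 0.005
scene lid_hinge [ 0.607 -0.142  0.064] 0.64 casex -0.000
side lid_edge [ 0.613 -0.14   0.233] 0.98 casex 0.007
side lid_hinge [ 0.607 -0.137  0.061] 0.72 casex 0.002
```

The lid is following the finger. I'll continue along its arc.

{"name": "arm_command", "arguments": {
  "plan": [
    [[0.6,0,0.05],0,-1],
    [[1.2,0,0.2],0,-1],
    [[1.85,0,0.4],0,-1],
    [[2.4,0,0.65],0,-1],
    [[2.4,0,0.65],0,-1]
  ]
}}

```text
time: 13.85
position: [0.5522, -0.1527, 0.1744]
eef_rot: [0.412, -3.114, -0.001]
ft_force: [0.5, -0.7, 0.4]
opening: 0.01
gripper_force: 0.0
```

{"name": "arm_command", "arguments": {
  "plan": [
    [[0.5,0,0.4],0,-1],
    [[1.0,0,0.8],0,-1],
    [[1.4,0,1.3],0,-1],
    [[1.75,0,1.9],0,-1],
    [[1.75,0,1.9],0,-1]
  ]
}}

```text
time: 14.48
position: [0.502, -0.1661, 0.117]
eef_rot: [0.413, -3.113, -0.002]
ft_force: [0.6, -0.0, 0.8]
opening: 0.006
gripper_force: 0.0
```

```bash
python3 lid.py
```

```text
{'time': 14.475, 'q': [-0.541, 0.45, 1.642, 0.0, 1.052, -2.376], 'position': [0.502, -0.166, 0.117], 'eef_rot': [0.413, -3.113, -0.002], 'ft_force': [0.57, -0.05, 0.766], 'opening': 0.006, 'gripper_force': 0.0}
case x -0.1075 z 0.1170
scene lid_edge [ 0.456 -0.183  0.129] 0.91 casex -0.156
scene lid_hinge [ 0.606 -0.143  0.065] 0.56 casex -0.001
side lid_edge [ 0.456 -0.183  0.129] 0.88 casex -0.156
side lid_hinge [ 0.607 -0.137  0.061] 0.89 casex 0.001
```

{"name": "arm_command", "arguments": {
  "plan": [
    [[0.15,0,0.4],0,-1],
    [[0.25,0,0.8],0,-1],
    [[0.35,0,1.2],0,-1],
    [[0.4,0,1.45],0,-1],
    [[0.4,0,1.45],0,-1]
  ]
}}

```text
time: 15.4
position: [0.49, -0.1693, 0.0734]
eef_rot: [0.413, -3.113, -0.001]
ft_force: [0.4, 0.0, -0.0]
opening: 0.01
gripper_force: 0.0
```

{"name": "arm_command", "arguments": {
  "plan": [
    [[0,0,0.05],0,-1],
    [[0,0,0.1],0,-1],
    [[0,0,0.1],0,-1]
  ]
}}

```text
time: 15.78
position: [0.4905, -0.1694, 0.0711]
eef_rot: [-0.413, 3.114, -0.0]
ft_force: [-0.7, -0.3, 0.4]
opening: 0.005
gripper_force: 0.0
```

{"name": "arm_command", "arguments": {
  "plan": [
    [[0,0,0.05],0,-1],
    [[0,0,0.05],0,-1]
  ]
}}

```text
time: 16.02
position: [0.4904, -0.1694, 0.0695]
eef_rot: [0.413, -3.114, -0.0]
ft_force: [0.7, -1.1, -1.0]
opening: 0.007
gripper_force: 0.0
```

{"name": "arm_command", "arguments": {
  "plan": [
    [[0,0,0.05],0,-1],
    [[0,0,0.05],0,-1]
  ]
}}

```text
time: 16.27
position: [0.4905, -0.1694, 0.0688]
eef_rot: [-0.413, 3.114, -0.0]
ft_force: [-4.0, 1.5, 9.5]
opening: 0.004
gripper_force: 4.7
```

{"name": "arm_command", "arguments": {
  "plan": [
    [[0,0,0.05],0,-1],
    [[0,0,0.05],0,-1]
  ]
}}

```text
time: 16.52
position: [0.4906, -0.1695, 0.0687]
eef_rot: [-0.414, 3.114, -0.001]
ft_force: [-9.0, 3.9, 24.4]
opening: 0.008
gripper_force: 12.2
```

{"name": "arm_command", "arguments": {
  "plan": [
    [[0,0,0.03],0,-1],
    [[0,0,0.03],0,-1],
    [[0,0,0.03],0,-1],
    [[0,0,0.03],0,-1],
    [[0,0,0.03],0,-1]
  ]
}}

```text
time: 17.15
position: [0.4906, -0.1695, 0.0686]
eef_rot: [-0.414, 3.114, -0.002]
ft_force: [-12.4, 5.6, 32.7]
opening: 0.006
gripper_force: 16.6
```

{"name": "arm_command", "arguments": {
  "plan": [
    [[0,0,0],0,-1],
    [[0,0,0],0,-1],
    [[0,0,0],0,-1],
    [[0,0,0],0,-1],
    [[0,0,0],0,-1]
  ]
}}

```text
time: 17.77
position: [0.4906, -0.1695, 0.0686]
eef_rot: [-0.414, 3.114, -0.002]
ft_force: [-11.9, 5.6, 33.0]
opening: 0.007
gripper_force: 16.6
```

{"name": "arm_command", "arguments": {
  "plan": [
    [[0,0,-0.3],0,-1],
    [[0,0,-1.5],0,-1],
    [[0,0,-3],0,-1],
    [[0,0,-4.5],0,-1],
    [[0,0,-4.5],0,-1]
  ]
}}

```text
time: 18.4
position: [0.4915, -0.17, 0.2036]
eef_rot: [-0.413, 3.11, -0.006]
ft_force: [0.3, -0.1, -0.5]
opening: 0.003
gripper_force: 0.0
```

```bash
python3 lid.py; python3 -c "
from h import *
pic('side','s4.png')
for c in('side','scene'):
    viewer.get_image(c)
    for n in('left_barrel','barrel0','dispenser'):
        for d in nets.pinpoint(c,n)[:4]: print(c,n,w(c,d['point']).round(3),round(d['confidence'],2))"
```

```text
{'time': 18.4, 'q': [-0.559, 0.329, 1.571, 0.0, 1.236, -2.393], 'position': [0.492, -0.17, 0.204], 'eef_rot': [-0.413, 3.11, -0.006], 'ft_force': [0.299, -0.124, -0.548], 'opening': 0.003, 'gripper_force': 0.0}
case x -0.1186 z 0.2036
scene lid_edge [ 0.443 -0.186  0.067] 0.73 casex -0.170
scene lid_hinge [ 0.606 -0.143  0.066] 0.58 casex -0.001
side lid_edge [ 0.442 -0.187  0.069] 0.76 casex -0.171
side lid_hinge [ 0.61  -0.137  0.063] 0.65 casex 0.005
side left_barrel [0.615 0.241 0.015] 0.48
side barrel0 [0.599 0.121 0.018] 0.82
side barrel0 [0.556 0.191 0.013] 0.75
side barrel0 [0.615 0.239 0.016] 0.67
side barrel0 [0.599 0.187 0.02 ] 0.59
side dispenser [0.816 0.    0.013] 0.94
scene left_barrel [0.504 0.191 0.021] 0.61
scene barrel0 [0.602 0.185 0.018] 0.94
scene barrel0 [0.601 0.124 0.019] 0.93
scene barrel0 [0.614 0.247 0.017] 0.92
scene dispenser [0.82  0.007 0.012] 0.59
```

View pics/s4.png

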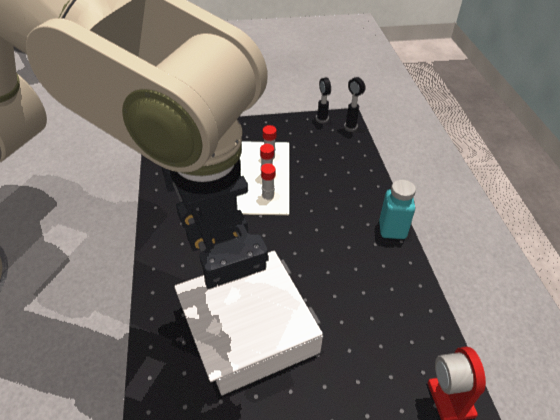

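The lid lies flat on the case around px (250,325), with its edge at z 0.068. The barrels and bottle are where they were, and the robot is clear.

```bash
python3 -c "
from h import *
print(arm.hand_in())"
```

```text
the job is handed in; nothing more can be done
None
```

The barrel from the case now stands upright on the free half of the white pad, and the lid is shut and was pressed home with about 33 N for over a second; the job was handed in at about 19 s, with the other barrels and the bottle left as they were.

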